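# Load the bench lamp's battery

## Task

Take the thick cell out of the charger and load it into the battery bay at the foot of the bench lamp: with its nub end tilted up, push its flat end in under the lip against the coil spring, then drop the nub end in behind the brass prongs, so that it lies down fully in the bay with the nub between the prongs, and let go. Work by feel: the spring takes only some 10 N; the contact forces on the lamp, all added up, must stay under 40 N. Leave the slim cell in the charger and everything else on the bench where it is.

Things in the scene. Friction and masses are not known exactly. Their poses are not given: they have to be found in the camera images.
- cell_center (a point): The thick cell to be loaded: grey cylinder, barrel 26 mm in diameter, 64 mm long, about 90 g, lying in a charger place at the start. This point is the middle of the barrel, on its axis, 45 mm above the table at the start. x axis: along the cell towards the end with the small raised steel nub (9 mm across, 2.5 mm high); the other end is flat. It may be rolled about x.
- cell_nub (a point): Tip of the thick cell's nub, on the axis, 34.5 mm from cell_center along +x.
- cell_flat (a point): Centre of the thick cell's flat end face, on the axis, 32 mm from cell_center along -x.
- slim_cell_center (a point): Middle of the other, slim cell (18 mm in diameter, 64 mm long), which stays in the charger.
- charger: Fixed black two-place charger, base 100 x 170 x 8 mm, origin at its underside's centre. Either place (45 mm to each side along y) may hold the thick cell, along x, nub to +x, on a stem 19 mm wide and 60 long, top 32 mm above the table, 2 mm ridges: finger room beside the cell down to 8 mm above the table. Posts (top 38 mm up) at both ends, 42 mm from the place's middle.
- lamp: Fixed cordless lamp. Origin on the table under the middle of a seated cell; x along the battery bay from spring end to fork end, z up. Base plate x -175 to 62, 80 mm wide, 10 thick. Post (18 mm thick) at x -150, shade (radius 62) at x -215, up to 0.28 m. The bay floor is a stem 19 mm wide, x -40.5 to 32, 34 mm above the table, with 2 mm ridges that centre the cell; finger room on both sides.
- bay_seat (a point): Where the middle of the seated cell's barrel lies when the bay is at mid-slide: on the lamp's z axis, 47 mm above the table, 13 mm above the bay floor. The whole bay (floor, spring end, prongs) is clamped on its slide up to 6 mm either way along x from the places given here (not measured: feel or look for it). The bay is smooth, but the squeeze can prop the cell up: press it down to the floor with a few N.
- bay_lip (a point): Lower edge of the lip over the spring end: lamp x -25.5 (bay at mid-slide), 31 mm above the bay floor (65 mm above the table); the lip is 4 mm thick. Below it a pocket 32 mm wide between 3 mm cheeks goes 15 mm deeper to the end wall (24 mm thick, as high as the lip's top). No level cell can enter: tilt it about 16 degrees, nub end up, flat end's lower edge near the floor.
- spring_rest (a point): Centre of the coil spring's steel end disc (16 mm across) when unpressed: lamp x -24.5 (bay at mid-slide), 13 mm above the bay floor. It can be pushed 13 mm towards -x, then a hard stop. About 1 N at touch plus 0.8 N per mm, some 11 N at the stop; damped. Press it in about 11 mm to bring the tilted nub end inside the prongs; seated, it stays pressed in by 7.5 mm.
- bay_fork (a point): Where the tip of the nub lies once seated (bay at mid-slide): 34.5 mm from bay_seat along the lamp's x. Here stand two upright brass prongs, one on each side of the nub, 16 mm apart, each 7 mm wide and 4 mm thick, inner face at lamp x 32, tops 10 mm above the bay floor; the barrel's end rests against them.
- polish_jar: Bystander, loose, to be left alone: glass polish jar with steel lid, 68 mm across, 55 mm high. Origin at its underside.
- hammer: Bystander, loose, to be left alone: hammer lying flat, 260 mm long. Lies along its x axis.
- awl: Bystander, loose, to be left alone: wooden awl handle standing upright, 38 mm across, 120 mm high. Origin at its underside.
- tack_cup: Bystander, loose, to be left alone: steel cup for tacks, 70 mm across, 60 mm high. Origin at its underside.
- brush: Bystander, loose, to be left alone: brush lying flat, 200 mm long. Lies along its x axis.
- shoe_last: Bystander, loose, to be left alone: wooden shoe last, about 210 mm long, 78 mm high. Origin at its underside.
Not all that is in view belongs to the job. Leave any brown or purple look-alike of the part that bears cell_center alone.

How it is judged (in metres and radians):
On the way:
1. the flat end is low in the spring end and presses the bay's spring with more than 5 N while the nub end is still tilted up (contact force between lamp and cell above 5 N and x of cell_flat in the frame of lamp between -0.048 and -0.02 m and y of cell_flat in the frame of lamp between -0.006 and 0.006 m and z of cell_flat in the frame of lamp between 0.04 and 0.056 m and z of cell_nub in the frame of lamp above 0.055 m), for 0.1 s.
At the end, for the whole second after the job is handed in: The thick cell rests flat in the bay, nub at the prongs: middle and nub tip 45 to 49 mm above the table, within 3.5 mm (middle) and 4.5 mm (nub) sideways and 9 mm along the bay of bay_seat and bay_fork; slim cell within 15 mm, bystanders within 30 mm of their starts (x of cell_center in the frame of lamp between -0.009 and 0.009 m and y of cell_center in the frame of lamp between -0.0035 and 0.0035 m and z of cell_center in the frame of lamp between 0.045 and 0.049 m and x of cell_nub in the frame of lamp between 0.0255 and 0.0435 m and y of cell_nub in the frame of lamp between -0.0045 and 0.0045 m and z of cell_nub in the frame of lamp between 0.045 and 0.049 m and linear speed of cell below 0.01 m/s and distance of slim_cell_center from where it was at the start of the episode below 0.015 m and distance of each of polish_jar, hammer, awl, tack_cup, brush, shoe_last from where it was at the start of the episode below 0.03 m); the robot touches nothing.
It fails at once if the contact forces on the lamp (on its bay floor, spring, prongs and all else, added up) pass 40 N (contact force between lamp and anything else above 40 N).
It fails at once if the slim cell is moved by more than 15 mm (distance of slim_cell_center from where it was at the start of the episode above 0.015 m).
It fails at once if a bystander is moved by more than 30 mm (distance of any of polish_jar, hammer, awl, tack_cup, brush, shoe_last from where it was at the start of the episode above 0.03 m).
It also fails if it takes over 69 s, if anything falls off the work surface, if the arm or the gripper's body presses on something with over 40 N, if the wrist force passes 120 N, or if a joint passes its speed limit or range.

## Robot

A 7-joint arm with a two-finger parallel gripper is mounted at the origin on the work surface. World frame = base frame: x ahead of the robot, y to its left, z up, the work surface at z = 0. Lengths are in mm, angles in rad, forces in N, time in s.
With the tool pointing down it reaches from about 400 to 875 mm from the base axis. Payload 4.4 kg.
Tool frame: the origin (TCP) lies at the very end of the fingers, on their centre line; the grasp point (between the pads) lies 19 mm behind it (ctrl.grip_depth is the distance from the TCP to the grasp point, in mm); z points along the fingers, x is the direction in which the jaws open and shut, and the axes are right-handed (so a half turn about z gives the same grasp; the last joint's range is limited). The gripper opens to 85 mm and grips with 20 to 120 N. Pads are 22 mm wide; open, the fingers measure 114 mm over their backs; the gripper's body (76 mm by 85 mm) begins 54 mm behind the grasp point. The pads swing forward as they close: fully open they stand 13 mm farther back than shut.
Start: joints at [-1.199, 0.628, 0.038, 1.517, -0.027, 0.996, -0.02], TCP at [275.545, 588.721, 231.313] pointing down, gripper open.
Joint ranges: [-3.06, 3.06], [-0.37, 2.12], [-1.25, 1.32], [0.18, 2.47], [-1.1, 4.24], [0.23, 1.98], [-2.94, 2.94]. Speed limits (rad/s): [2.57, 2.57, 3.14, 3.14, 3.14, 3.14, 3.14].

## Interface

Orientations are given as [roll, pitch, yaw] about the fixed x, y, z axes, in that order (R = Rz(yaw) Ry(pitch) Rx(roll)).
In Python, from cell import ctrl gives the robot as it stands.
- The arm moves only by the shell command python3 -m creep 'ROWS'. ROWS is JSON, a list of rows, each an object with "hand": the opening, from 0 (shut) to 1 (fully open); "travel": the shift along the tool's x, y, z in cm, a list of three; "angular": the turn, a rotation vector about the tool's x, y, z in degrees, a list of three. In form: [{"hand": hand, "travel": [tx, ty, tz], "angular": [rx, ry, rz]}, ...]. A call has 1 to 20 rows; each row is the pose to reach, as a shift and turn from the pose measured when the call began, along the tool's axes at that moment; what a row does not reach only later rows make up. A row lasts 1/10 s, in which the tool goes at most 50 mm and 8.59 degrees, less where a joint would pass 70% of its speed; a pose out of reach is approached as far as the arm can. A call with a gripper value outside its range is refused whole. The fingers move at their own pace and stop on an object; the grip force is fixed at half the most. Time passes only in rows, so rows that repeat a pose let the fingers close. It gives the time, the measured TCP pose, the force and the opening at its end, in the units of the state.
- ctrl.read_state(): the state, without advancing time (a new reading comes with each control period).
- ctrl.get_image(name): name is "side" or "top"; returns a dict with "frame" (384x512x3 uint8, red, green, blue), "fx", "fy", "cx", "cy" (pixels), "origin" and "orientation" of the camera in the world. Camera axes: x right, y down, z forward; pixel columns grow to the right and rows downward; lengths in mm; the calibration is good to about 2 mm. A picture is of the moment at which its call begins. There is no depth.
- ctrl.finish_job(): hands the job in, once; it reports no verdict.
Trained networks look in the newest picture that a camera, given by its name, has taken for a name from the list of things; names that differ only in an ending like _2 or _b are one class to them, and where a whole thing is asked for, a point or a joint stands for the part that bears it (a point fixed in the world has none). Each returns a list of dicts, best first, with "confidence" (0 to 1); they miss things now and then, are a little off and sometimes report something else, mostly with a low value. They report only what shows in the picture. A call takes as long as a camera call. They do not tell look-alikes from the thing itself.
- ctrl.regions_of(camera, thing): "region" (384x512 bool, what is visible of it).
- ctrl.spot_point(camera, thing): "at" ([x, y, z] in mm, in world coordinates, good to about 4 mm: a listed point, or the origin of a listed thing).
The state is a dict: "clock": time; "qpos": joint angles; "qd": joint speeds; "tau": joint torques, N m; "eef_pos": TCP position; "tool_rot": TCP orientation; "force": force on the tool from outside, world axes, zero at the start; "torque": the same for the moment, N m; "width": finger opening in mm.
Only numpy, scipy, OpenCV 4.12 (cv2) and the standard library are available. Lean on these libraries where they do the work, as an engineer would, in place of code of your own. Each camera call takes 0.05 s, during which the arm holds its last target. There are 200 camera calls.

## Working session

There is one attempt and no reset: what is moved stays moved. The work goes in short steps, Python scripts to look and compute and a shell command to move; the robot and the scene stay as the last step left them, time stands still between calls to the robot, and variables do not carry over. Pictures are saved under pics/ and viewed, about 8 in all and at most 12, crops included, and the job is handed in when it is done.

```bash
ls; mkdir -p pics; cat > h.py <<'E'
import numpy as np,cv2
from cell import ctrl
from scipy.spatial.transform import Rotation as R
def rot(o):
    o=np.array(o,float)
    if o.shape==(3,3): return o
    return R.from_euler('xyz',o).as_matrix() if o.size==3 else R.from_quat(o).as_matrix()
def proj(im,p):
    c=rot(im['orientation']).T@(np.array(p,float)-im['origin'])
    return np.array([im['fx']*c[0]/c[2]+im['cx'],im['fy']*c[1]/c[2]+im['cy']])
def back(im,uv,z):
    d=rot(im['orientation'])@np.array([(uv[0]-im['cx'])/im['fx'],(uv[1]-im['cy'])/im['fy'],1])
    o=np.array(im['origin'],float); return o+d*(z-o[2])/d[2]
def save(im,n,crop=None,s=1):
    f=im['frame'][:,:,::-1]
    if crop: a,b,c,d=crop; f=f[b:d,a:c]
    cv2.imwrite('pics/'+n,cv2.resize(f,None,fx=s,fy=s,interpolation=cv2.INTER_CUBIC))
E
python3 - <<'E'
from h import *
np.set_printoptions(precision=1,suppress=True)
ims={}
for n in('top','side'):
    im=ims[n]=ctrl.get_image(n); save(im,n+'0.png')
    print(n,im['fx'],im['cx'],im['cy'],im['origin'],im['orientation'])
    for t in 'cell_center cell_nub cell_flat slim_cell_center charger lamp bay_seat bay_lip spring_rest bay_fork polish_jar hammer awl tack_cup brush shoe_last'.split():
        print(t,[(round(d['confidence'],2),np.round(d['at'],0).tolist(),proj(im,d['at']).round().tolist()) for d in ctrl.spot_point(n,t)[:3]])
cv2.imwrite('pics/both.png',np.vstack([ims['top']['frame'],ims['side']['frame']])[:,:,::-1])
print(ctrl.read_state())
E
```

```text
pics
top 448.1719543236376 256.79919014134697 191.79555815628422 [ 479.8  -38.7 1425.4] [-3.1  0.  -1.6]
cell_center [(0.74, [393.0, -128.0, 11.0], [286.0, 244.0]), (0.63, [507.0, -224.0, 47.0], [317.0, 208.0]), (0.49, [373.0, -220.0, 13.0], [316.0, 251.0])]
cell_nub [(0.75, [497.0, -250.0, 43.0], [326.0, 211.0]), (0.51, [361.0, -189.0, 11.0], [306.0, 255.0]), (0.44, [428.0, -122.0, 14.0], [284.0, 233.0])]
cell_flat [(0.59, [787.0, -75.0, -0.0], [268.0, 121.0]), (0.52, [380.0, -250.0, 18.0], [325.0, 248.0]), (0.47, [520.0, -192.0, 48.0], [307.0, 203.0])]
slim_cell_center [(0.5, [590.0, -254.0, 42.0], [326.0, 181.0])]
charger [(0.93, [546.0, -243.0, 1.0], [321.0, 196.0]), (0.68, [746.0, 94.0, 1.0], [215.0, 134.0])]
lamp [(0.68, [496.0, 127.0, -2.0], [205.0, 212.0])]
bay_seat [(0.58, [495.0, 127.0, 47.0], [203.0, 212.0])]
bay_lip [(0.72, [493.0, 151.0, 63.0], [195.0, 213.0]), (0.5, [720.0, -332.0, -1.0], [348.0, 141.0])]
spring_rest [(0.82, [493.0, 154.0, 46.0], [194.0, 213.0])]
bay_fork [(0.94, [493.0, 89.0, 48.0], [216.0, 213.0])]
polish_jar [(0.6, [449.0, -12.0, -1.0], [249.0, 227.0
[... 1399 characters left out ...]
81.0])]
polish_jar [(0.96, [448.0, -13.0, -3.0], [218.0, 219.0])]
hammer []
awl [(0.83, [745.0, 91.0, 1.0], [277.0, 170.0])]
tack_cup [(0.92, [377.0, -379.0, 3.0], [288.0, 325.0]), (0.26, [590.0, -258.0, 38.0], [322.0, 236.0])]
brush [(0.77, [367.0, 328.0, 4.0], [139.0, 173.0])]
shoe_last [(0.87, [720.0, -330.0, -1.0], [377.0, 243.0])]
{'clock': 1.7, 'qpos': array([-1.2,  0.6,  0. ,  1.5, -0. ,  1. , -0. ]), 'qd': array([-0.,  0., -0., -0.,  0.,  0.,  0.]), 'tau': array([  0. , -56.3,   1.2, -19.4,   0. ,   0. ,  -0. ]), 'eef_pos': array([275.5, 588.7, 231.3]), 'tool_rot': array([-3.1,  0. ,  1.1]), 'force': array([-0.7,  0.2, -0.5]), 'torque': array([0., 0., 0.]), 'width': 85.2402400615286}
```

View pics/top0.png

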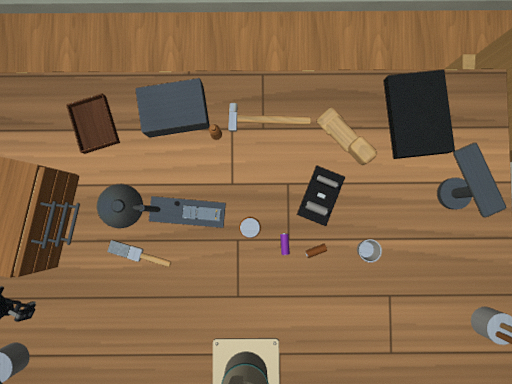

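View pics/side0.png

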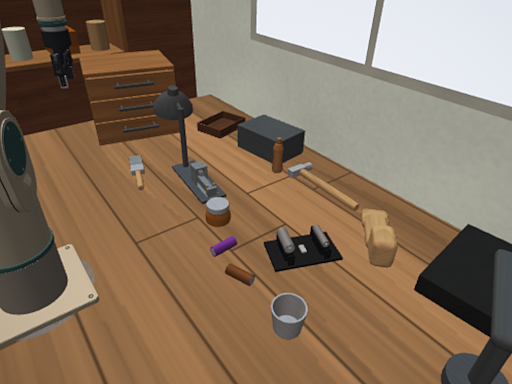

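Candidates for the thick cell are the grey cell at top (317,208), the grey cell at (326,181), purple at (285,244) and brown at (316,251). Purple and brown are decoys. Next I'll tell thick from slim in a crop and measure.

```bash
python3 - <<'E'
from h import *
np.set_printoptions(precision=2,suppress=True)
t=ctrl.get_image('top'); s=ctrl.get_image('side')
a=cv2.resize(t['frame'][160:230,290:350],(400,467),interpolation=cv2.INTER_CUBIC)
b=cv2.resize(t['frame'][185:232,145:230],(400,221),interpolation=cv2.INTER_CUBIC)
c=cv2.resize(s['frame'][215:275,260:345],(400,282),interpolation=cv2.INTER_CUBIC)
d=cv2.resize(s['frame'][150:205,165:240],(400,293),interpolation=cv2.INTER_CUBIC)
o=np.zeros((600,800,3),np.uint8);o[:467,:400]=a;o[:282,400:]=c;o[290:583,400:]=d;o[470:600,:235]=cv2.resize(b,(235,130))
cv2.imwrite('pics/crop.png',o[:,:,::-1])
def reg(im,n,thing):
    for r in ctrl.regions_of(n,thing)[:4]:
        m=r['region'].astype(np.uint8);p=np.argwhere(m)[:,::-1].astype(np.float32)
        print(n,thing,round(r['confidence'],2),len(p),p.mean(0),cv2.minAreaRect(p))
for th in('cell_center','slim_cell_center','charger','lamp'):
    reg(t,'top',th);reg(s,'side',th)
for k in range(3):
  for n in('top','side'):
    im=ctrl.get_image(n)
    for th in('cell_center','cell_nub','cell_flat','bay_seat','bay_lip','bay_fork','spring_rest','lamp','charger','slim_cell_center'):
        for q in ctrl.spot_point(n,th)[:3]:
            p=q['at']
            if (abs(p[0]-510)<120 and p[2]>-9 and p[1]<-150 and p[0]>450 and th[:4] in('cell','char','slim')) or (abs(p[1]-127)<60 and th[:4] not in('cell','char','slim')): print(n,th,round(q['confidence'],2),np.array(p))
E
```

```text
top cell_center 0.57 204 [315.47 207.62] ((315.46551513671875, 207.58621215820312), (22.840526580810547, 9.28476619720459), 21.801410675048828)
top cell_center 0.5 153 [284.25 243.71] ((284.0, 244.0), (20.0, 8.0), 90.0)
top cell_center 0.48 181 [314.97 250.38] ((315.2850646972656, 250.39822387695312), (8.879280090332031, 21.794597625732422), 70.34617614746094)
side cell_center 0.84 264 [222.93 245.67] ((223.30001831054688, 245.6000213623047), (10.28591251373291, 26.832813262939453), 63.43495178222656)
side cell_center 0.69 307 [239.23 273.7 ] ((239.40000915527344, 273.6999816894531), (29.068883895874023, 10.733125686645508), 26.56505012512207)
side cell_center 0.68 289 [285.99 240.03] ((286.0000305175781, 239.50003051757812), (26.832813262939453, 12.074766159057617), 63.43495178222656)
top slim_cell_center 0.4 140 [327.12 180.85] ((326.8561706542969, 180.88357543945312), (21.886693954467773, 6.6713457107543945), 20.556045532226562)
side slim_cell_center 0.7 157 [320.93 235.41] ((320.88531494140625, 234.78977966308594), (22.825284957885742, 7.661634922027588), 61.38954162597656)
side 
[... 2990 characters left out ...]
    43.4]
top cell_flat 0.56 [ 518.2 -186.9   45.1]
top bay_seat 0.83 [493.4 128.8  47. ]
top bay_lip 0.55 [492.9 148.8  63.9]
top bay_fork 0.63 [490.6  90.2  47.8]
top spring_rest 0.85 [491.3 154.   44.6]
top lamp 0.84 [496.  127.7   0.6]
top charger 0.65 [ 550.6 -241.5    1.8]
top slim_cell_center 0.55 [ 591.1 -252.5   39.7]
side cell_center 0.85 [ 509.3 -222.6   44. ]
side cell_flat 0.71 [ 518.7 -192.7   45.4]
side bay_seat 0.64 [492.7 126.1  46.9]
side bay_lip 0.64 [495.1 155.1  62.5]
side bay_fork 0.76 [488.6  93.7  48.1]
side spring_rest 0.58 [491.7 150.6  50.1]
side lamp 0.87 [491.7 125.5  -3.2]
side charger 0.92 [ 543.5 -241.9    4.4]
side slim_cell_center 0.69 [ 592.7 -256.    39.3]
```

View pics/crop.png

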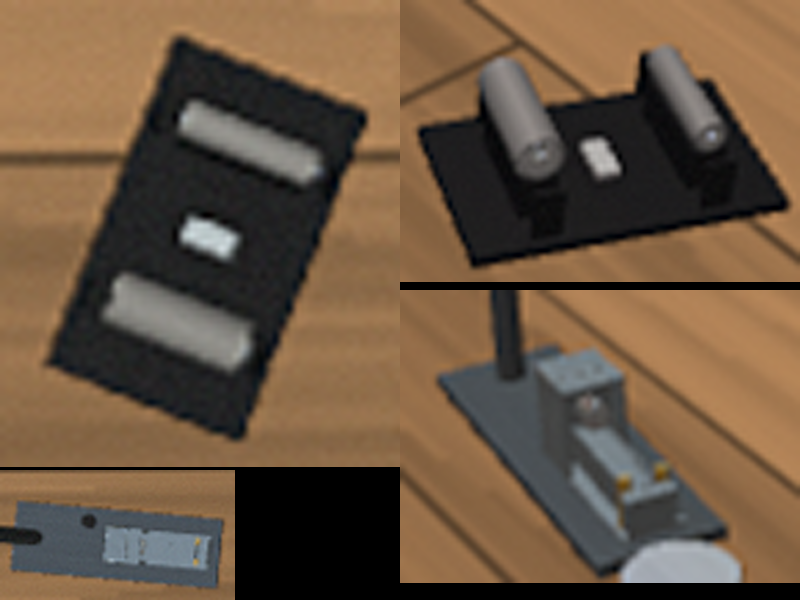

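The thick cell is the near one at top (317,208): 9.3 px wide against 6.7 px for the other. Its nub points right and down in the image. Next I'll fit the charger plate, lamp plate and bay outlines at sub-pixel level.

```bash
cat > fit.py <<'E'
from h import *
from scipy.optimize import minimize
from scipy.ndimage import map_coordinates
def rect(x0,x1,y0,y1,z): return np.array([[x0,y0,z],[x1,y0,z],[x1,y1,z],[x0,y1,z]],float)
def fit(im,rc,p0,edges=(0,1,2,3),d=1.2,span=(10,10,.12),ends=(.06,.94)):
    f=cv2.GaussianBlur(im['frame'].astype(np.float32),(0,0),.6)
    def score(p):
        c,s=np.cos(p[2]),np.sin(p[2]); tot=0
        q=np.array([proj(im,[p[0]+c*a-s*b,p[1]+s*a+c*b,z]) for a,b,z in rc]); m=q.mean(0)
        for e in edges:
            A,B=q[e],q[(e+1)%4]; t=np.linspace(*ends,40)[:,None]; P=A+(B-A)*t
            n=np.array([(B-A)[1],-(B-A)[0]]);n/=np.linalg.norm(n)
            if n@(m-A)<0:n=-n
            g=lambda Q:np.stack([map_coordinates(f[:,:,k],[Q[:,1],Q[:,0]],order=1) for k in range(3)],1)
            tot+=np.median(np.linalg.norm(g(P+d*n)-g(P-d*n),axis=1))
        return -tot
    best=min((minimize(score,np.array(p0)+np.array(span)*r,method='Nelder-Mead',options=dict(initial_simplex=np.array(p0)+np.array(span)*(r+np.vstack([np.zeros(3),np.eye(3)*.5])))) for r in np.random.default_rng(0).uniform(-.5,.5,(8,3))),key=lambda r:r.fun)
    return best.x,best.fun
E
python3 - <<'E'
from fit import *
t=ctrl.get_image('top'); s=ctrl.get_image('side')
for n,im in(('top',t),('side',s)):
    for nm,rc,p0,e in(('charger',rect(-50,50,-85,85,8),(547,-242,-1.94),(0,1,2,3)),('lamp',rect(-175,62,-40,40,10),(494,127,-1.65),(0,1,2) if n=='top' else (0,1,2)),('bayblock',rect(-64.5,-25.5,-19,19,69),(494,127,-1.65),(0,1,2,3)),('bayfloor',rect(-25.5,36,-9.5,9.5,36),(494,127,-1.65),(0,1,2))):
        x,f=fit(im,rc,p0,e); print(n,nm,x.round(1)[:2],np.degrees(x[2]).round(2),round(f,1))
E
```

```text
top charger [ 546.8 -239.9] -112.8 -565.2
top lamp [493.2 126.3] -95.16 -219.5
top bayblock [493.2 123.3] -94.22 -272.7
top bayfloor [483.9 132. ] -94.51 -131.1
side charger [ 541.5 -244.9] -112.45 -507.0
side lamp [487.4 126.7] -94.73 -247.2
side bayblock [490.3 121.7] -94.62 -323.4
side bayfloor [491.1 137.5] -100.19 -229.4
```

```bash
cat > mv.py <<'E'
from h import *
import sys
CELL=np.radians(-112.0); LAMP=np.radians(-94.9); LO=np.array([492.5,126.6,0])
def toolrot(yaw,pitch,sgn):
    "yaw: horizontal heading of nub; pitch: lean of tool back towards nub, deg"
    a=np.array([np.cos(yaw),np.sin(yaw),0]);p=np.radians(pitch);z=-(np.cos(p)*np.array([0,0,1])+np.sin(p)*a)
    x=sgn*np.array([-a[1],a[0],0]); return np.column_stack([x,np.cross(z,x),z])
def rel(grasp,Rt,depth=19.):
    s=ctrl.read_state();R0=rot(s['tool_rot']);tcp=np.array(grasp)+depth*Rt[:,2]
    return (R0.T@(tcp-s['eef_pos'])/10).round(2),np.degrees(R.from_matrix(R0.T@Rt).as_rotvec()).round(2),tcp.round(1)
E
python3 - <<'E'
from mv import *
print(ctrl.grip_depth); s=ctrl.read_state(); print(s['tool_rot'],s['qpos'])
for sg in(1,-1):
    Rt=toolrot(CELL,8,sg)
    for g in((390,182,350),(506.5,-224,150),(506.5,-224,45)): print(sg,*rel(g,Rt))
E
```

```text
18.700000000000003
[-3.14156329e+00  1.18604401e-05  1.13297564e+00] [-1.19878187  0.62841588  0.03848451  1.51742535 -0.02698246  0.99628057
 -0.02000271]
1 [-31.72  27.59  -9.99] [ 6.4   6.07 86.76] [391.  184.5 331.2]
1 [-63.55  55.36  10.01] [ 6.4   6.07 86.76] [ 507.5 -221.5  131.2]
1 [-63.55  55.36  20.51] [ 6.4   6.07 86.76] [ 507.5 -221.5   26.2]
-1 [-31.72  27.59  -9.99] [ -6.16   6.5  -92.92] [391.  184.5 331.2]
-1 [-63.55  55.36  10.01] [ -6.16   6.5  -92.92] [ 507.5 -221.5  131.2]
-1 [-63.55  55.36  20.51] [ -6.16   6.5  -92.92] [ 507.5 -221.5   26.2]
```

```bash
python3 -m creep '[{"hand":0.7,"travel":[-31.7,27.6,-10],"angular":[3,3,43]},{"hand":0.7,"travel":[-31.7,27.6,-10],"angular":[3,3,43]},{"hand":0.7,"travel":[-31.7,27.6,-10],"angular":[3,3,43]},{"hand":0.7,"travel":[-31.7,27.6,-10],"angular":[3,3,43]},{"hand":0.7,"travel":[-31.7,27.6,-10],"angular":[3,3,43]},{"hand":0.7,"travel":[-31.7,27.6,-10],"angular":[3,3,43]},{"hand":0.7,"travel":[-31.7,27.6,-10],"angular":[3,3,43]},{"hand":0.7,"travel":[-31.7,27.6,-10],"angular":[3,3,43]},{"hand":0.7,"travel":[-63.5,55.4,5],"angular":[6.4,6.1,86.8]},{"hand":0.7,"travel":[-63.5,55.4,5],"angular":[6.4,6.1,86.8]},{"hand":0.7,"travel":[-63.5,55.4,5],"angular":[6.4,6.1,86.8]},{"hand":0.7,"travel":[-63.5,55.4,5],"angular":[6.4,6.1,86.8]},{"hand":0.7,"travel":[-63.5,55.4,5],"angular":[6.4,6.1,86.8]},{"hand":0.7,"travel":[-63.5,55.4,5],"angular":[6.4,6.1,86.8]},{"hand":0.7,"travel":[-63.5,55.4,5],"angular":[6.4,6.1,86.8]},{"hand":0.7,"travel":[-63.5,55.4,5],"angular":[6.4,6.1,86.8]},{"hand":0.7,"travel":[-63.5,55.4,5],"angular":[6.4,6.1,86.8]},{"hand":0.7,"travel":[-63.5,55.4,5],"angular":[6.4,6.1,86.8]},{"hand":0.7,"travel":[-63.5,55.4,5],"angular":[6.4,6.1,86.8]},{"hand":0.7,"travel":[-63.5,55.4,5],"angular":[6.4,6.1,86.8]}]'
python3 - <<'E'
from mv import *
Rt=toolrot(CELL,8,1)
for g in((506.5,-224,90),(506.5,-224,45)): print(*rel(g,Rt))
E
```

```text
clock: 7.6
eef_pos: [507.8, -221.2, 181.0]
tool_rot: [-3.001, 0.001, -0.385]
force: [-0.6, 1.5, -0.9]
width: 59.9
[-0.    1.58 10.87] [-0.05  0.03 -0.09] [ 507.5 -221.5   71.2]
[-0.    2.21 15.32] [-0.05  0.03 -0.09] [ 507.5 -221.5   26.2]
```

```bash
python3 -m creep '[{"hand":0.7,"travel":[0,0.9,6],"angular":[0,0,0]},{"hand":0.7,"travel":[0,1.58,10.9],"angular":[0,0,0]},{"hand":0.7,"travel":[0,1.58,10.9],"angular":[0,0,0]},{"hand":0.7,"travel":[0,1.9,13.1],"angular":[0,0,0]},{"hand":0.7,"travel":[0,2.2,15.3],"angular":[0,0,0]},{"hand":0.7,"travel":[0,2.2,15.3],"angular":[0,0,0]},{"hand":0.7,"travel":[0,2.2,15.3],"angular":[0,0,0]}]'
python3 - <<'E'
from mv import *
print(ctrl.read_state()['force'])
t=ctrl.get_image('top'); s=ctrl.get_image('side')
a=cv2.resize(t['frame'][150:240,280:360],(400,450),interpolation=cv2.INTER_CUBIC)
c=cv2.resize(s['frame'][180:280,240:340],(400,400),interpolation=cv2.INTER_CUBIC)
o=np.zeros((450,800,3),np.uint8);o[:,:400]=a;o[:400,400:]=c
cv2.imwrite('pics/g1.png',o[:,:,::-1])
E
```

```text
clock: 8.3
eef_pos: [508.3, -221.0, 27.9]
tool_rot: [-3.001, -0.0, -0.385]
force: [0.2, 0.2, 0.1]
width: 60.0
[0.15480178 0.18161126 0.08364909]
```

View pics/g1.png

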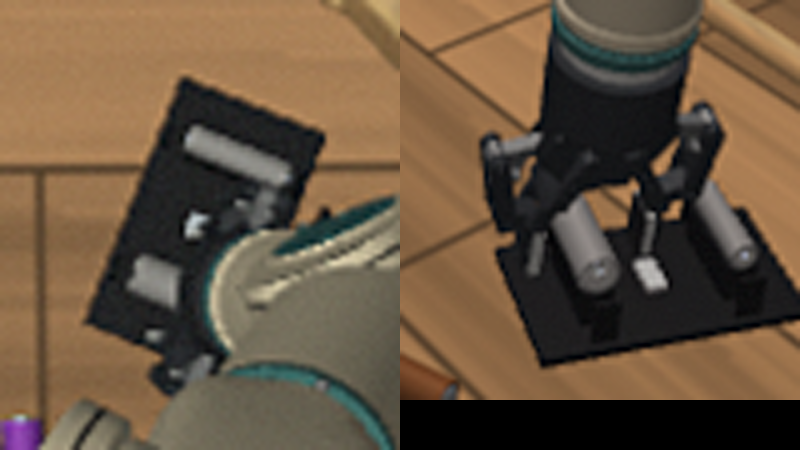

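The fingers straddle the thick cell (side crop: pads at 535,255 and 648,235, cell between them) and stay clear of the slim cell. Next: close and lift.

```bash
python3 -m creep '[{"hand":0.0,"travel":[0,0,0.1],"angular":[0,0,0]},{"hand":0.0,"travel":[0,0,0.1],"angular":[0,0,0]},{"hand":0.0,"travel":[0,0,0.1],"angular":[0,0,0]},{"hand":0.0,"travel":[0,0,0.1],"angular":[0,0,0]},{"hand":0.0,"travel":[0,0,0.1],"angular":[0,0,0]},{"hand":0.0,"travel":[0,0,0.1],"angular":[0,0,0]},{"hand":0.0,"travel":[0,0,0.1],"angular":[0,0,0]}]'; python3 -c "
from h import *; print(ctrl.read_state()['force'])"
python3 -m creep '[{"hand":0.0,"travel":[0,-0.4,-3],"angular":[0,0,0]},{"hand":0.0,"travel":[0,-1,-7],"angular":[0,0,0]},{"hand":0.0,"travel":[0,-1.7,-12],"angular":[0,0,0]},{"hand":0.0,"travel":[0,-2.4,-17],"angular":[0,0,0]},{"hand":0.0,"travel":[0,-2.4,-17],"angular":[0,0,0]}]'
python3 - <<'E'
from mv import *
# target: above the lamp, 60 mm out on +x of seat, cell pitched 16 nub up -> tool lean 8-16=-8
Rt=toolrot(LAMP,-8,1); a=np.array([np.cos(LAMP),np.sin(LAMP),0])
for g in(LO+[0,0,200]+20*a,): print(*rel(g,Rt))
E
```

```text
clock: 9.1
eef_pos: [508.1, -221.0, 28.5]
tool_rot: [-3.0, -0.001, -0.385]
force: [-2.7, 1.3, 9.1]
width: 24.0
[-2.73414569  1.31416893  9.12643346]
clock: 9.6
eef_pos: [511.0, -223.7, 206.8]
tool_rot: [-3.001, -0.013, -0.385]
force: [0.7, -0.1, -1.3]
width: 24.2
[-14.24 -28.98   6.5 ] [-15.83  -0.77 -17.22] [490.6 104.  181.2]
```

```bash
python3 -m creep '[{"hand":0.0,"travel":[-3.6,-7.2,0],"angular":[-4,0,-4.3]},{"hand":0.0,"travel":[-7.2,-14.4,0],"angular":[-8,0,-8.6]},{"hand":0.0,"travel":[-10.8,-21.6,0],"angular":[-12,0,-13]},{"hand":0.0,"travel":[-14.2,-29,4],"angular":[-15.8,-0.8,-17.2]},{"hand":0.0,"travel":[-14.2,-29,4],"angular":[-15.8,-0.8,-17.2]},{"hand":0.0,"travel":[-14.2,-29,4],"angular":[-15.8,-0.8,-17.2]},{"hand":0.0,"travel":[-14.2,-29,4],"angular":[-15.8,-0.8,-17.2]},{"hand":0.0,"travel":[-14.2,-29,4],"angular":[-15.8,-0.8,-17.2]},{"hand":0.0,"travel":[-14.2,-29,4],"angular":[-15.8,-0.8,-17.2]}]'
cat > look.py <<'E'
from mv import *
np.set_printoptions(precision=1,suppress=True)
s=ctrl.read_state();Rt=rot(s['tool_rot']);g=np.array(s['eef_pos'])-18.7*Rt[:,2]
print('grasp pt',g,'F',s['force'],'T',s['torque'],'w',s['width'],'clk',s['clock'])
for k in range(2):
  for n in('top','side'):
    im=ctrl.get_image(n)
    for th in('cell_center','cell_nub','cell_flat'):
        for q in ctrl.spot_point(n,th)[:4]:
            p=np.array(q['at'])
            if np.linalg.norm(p-g)<60: print(n,th,round(q['confidence'],2),p,'rel tool',Rt.T@(p-g))
E
python3 look.py; python3 - <<'E'
from h import *
t=ctrl.get_image('top'); s=ctrl.get_image('side')
a=cv2.resize(t['frame'][170:250,160:240],(400,400),interpolation=cv2.INTER_CUBIC)
c=cv2.resize(s['frame'][90:210,150:270],(400,400),interpolation=cv2.INTER_CUBIC)
cv2.imwrite('pics/g2.png',np.hstack([a,c])[:,:,::-1])
E
```

```text
clock: 10.5
eef_pos: [488.9, 101.0, 205.7]
tool_rot: [3.002, 0.001, -0.085]
force: [0.2, -0.3, -1.0]
width: 24.2
grasp pt [489.2 103.6 224.2] F [ 0.2 -0.3 -1. ] T [ 0.2  0.  -0. ] w 24.244401032957743 clk 10.5
top cell_center 0.54 [492.5 103.8 223.4] rel tool [ 3.3 -0.6  0.7]
top cell_nub 0.41 [485.3  74.1 231.3] rel tool [-1.4 30.4 -2.9]
side cell_center 0.59 [492.1  99.2 222.9] rel tool [3.3 3.9 1.9]
side cell_nub 0.61 [494.1  73.1 229.3] rel tool [ 7.5 30.4 -0.9]
side cell_flat 0.56 [490.5 101.1 222.2] rel tool [1.6 2.1 2.3]
side cell_flat 0.49 [491.6 135.4 211.6] rel tool [ -0.2 -33.3   8. ]
top cell_center 0.58 [489.3  99.4 224.1] rel tool [0.5 4.1 0.7]
top cell_nub 0.52 [488.6  74.8 233.8] rel tool [ 1.9 29.8 -5.5]
side cell_center 0.43 [491.8 103.3 220.6] rel tool [ 2.7 -0.4  3.6]
side cell_nub 0.63 [491.1  70.7 230.3] rel tool [ 4.7 33.2 -1.5]
side cell_flat 0.43 [492.9 135.9 214.4] rel tool [  1.  -33.5   5.2]
```

View pics/g2.png

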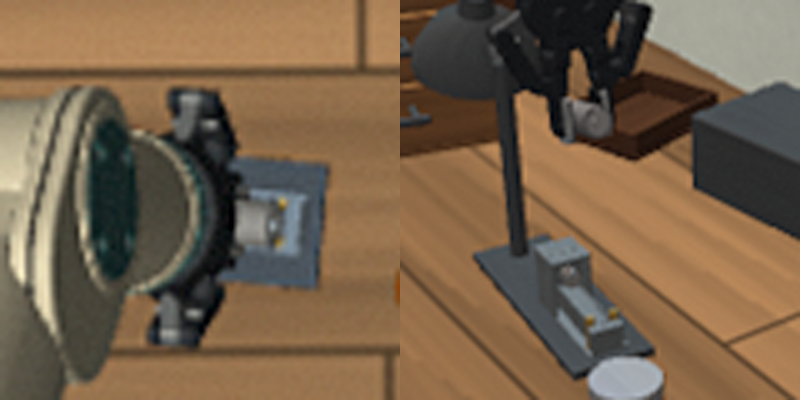

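```bash
cat >> mv.py <<'E'
LO=np.array([490.9,126.6,0]); COFF=np.array([0,-0.5,1.5]); LEAN=8.
A=np.array([np.cos(LAMP),np.sin(LAMP),0]);N=np.array([-A[1],A[0],0]);Z=np.array([0,0,1.])
def tgt(Fx,Fz,th,lat=0):
    "rows for flat end at lamp (Fx,lat,Fz), tilt th deg"
    t=np.radians(th);u=np.cos(t)*A+np.sin(t)*Z; C=LO+Fx*A+lat*N+Fz*Z+32*u
    Rt=toolrot(LAMP,LEAN-th,1); return rel(C-Rt@COFF,Rt,18.7)
def where():
    s=ctrl.read_state();Rt=rot(s['tool_rot']);g=np.array(s['eef_pos'])-18.7*Rt[:,2]
    th=LEAN-np.degrees(np.arcsin(-Rt[:,2]@A)); t=np.radians(th); C=g+Rt@COFF-LO; F=C-32*(np.cos(t)*A+np.sin(t)*Z); f=np.array(s['force'])
    print('F lamp',[round(float(F@v),1) for v in(A,N,Z)],'tilt',round(th,1),'force lamp',[round(float(f@v),1) for v in(A,N,Z)],'w',round(s['width'],1),'clk',round(s['clock'],2))
E
python3 - <<'E'
from mv import *
where()
print(*tgt(-10,100,16)); print(*tgt(-10,62,16))
E
```

```text
F lamp [-8.0, 0.7, 214.1] tilt 16.0 force lamp [0.1, 0.4, -0.9] w 24.4 clk 11.4
[-0.06 -1.78 11.27] [-0.04  0.03 -0.01] [488.9 103.   91.9]
[-0.06 -2.31 15.04] [-0.04  0.03 -0.01] [488.9 103.   53.9]
```

```bash
python3 -m creep '[{"hand":0.0,"travel":[0,-0.6,4],"angular":[0,0,0]},{"hand":0.0,"travel":[0,-1.2,8],"angular":[0,0,0]},{"hand":0.0,"travel":[-0.1,-1.8,11.3],"angular":[0,0,0]},{"hand":0.0,"travel":[-0.1,-2.1,13.3],"angular":[0,0,0]},{"hand":0.0,"travel":[-0.1,-2.3,15],"angular":[0,0,0]},{"hand":0.0,"travel":[-0.1,-2.3,15],"angular":[0,0,0]},{"hand":0.0,"travel":[-0.1,-2.3,15],"angular":[0,0,0]}]'
cat > look2.py <<'E'
from mv import *
import sys
where(); D={}
for k in range(3):
  for n in('top','side'):
    im=ctrl.get_image(n)
    for th in('cell_center','cell_nub','cell_flat','bay_seat','bay_fork','bay_lip','spring_rest'):
        for q in ctrl.spot_point(n,th)[:3]:
            p=np.array(q['at'])-LO
            if abs(p@A)<70 and abs(p@N)<15 and q['confidence']>.4: D.setdefault((n,th),[]).append([p@A,p@N,p[2]])
for k,v in sorted(D.items()): print(k,len(v),np.median(v,0).round(1))
for n,c in(('top',(170,180,240,240)),('side',(165,130,245,210))):
    im=ctrl.get_image(n); save(im,f'{sys.argv[1]}{n}.png',c,6)
a=cv2.imread(f'pics/{sys.argv[1]}top.png');b=cv2.imread(f'pics/{sys.argv[1]}side.png')
a=cv2.resize(a,(400,343));b=cv2.resize(b,(400,400));o=np.zeros((400,800,3),np.uint8);o[:343,:400]=a;o[:,400:]=b;cv2.imwrite(f'pics/{sys.argv[1]}.png',o)
E
python3 look2.py p1
```

```text
clock: 12.1
eef_pos: [488.7, 102.9, 54.4]
tool_rot: [3.002, 0.001, -0.086]
force: [1.6, -0.3, -0.8]
width: 24.2
F lamp [-9.8, -0.2, 62.6] tilt 16.0 force lamp [0.2, 1.6, -0.8] w 24.2 clk 12.1
('side', 'bay_fork') 3 [31.5  2.4 49.3]
('side', 'bay_lip') 3 [-27.6   2.3  65. ]
('side', 'bay_seat') 4 [-0.5  1.7 47. ]
('side', 'cell_center') 3 [18.4  0.9 69. ]
('side', 'cell_flat') 3 [-11.4   0.5  62.3]
('side', 'cell_nub') 2 [53.5  4.2 79. ]
('side', 'spring_rest') 2 [-24.3  -0.3  48.1]
('top', 'bay_fork') 3 [36.6  2.6 47.6]
('top', 'bay_lip') 1 [21.6 -1.  74. ]
('top', 'bay_seat') 3 [-1.2  2.2 46.5]
('top', 'cell_center') 3 [21.3  2.7 71.5]
('top', 'cell_nub') 2 [53.1  0.6 77.9]
```

View pics/p1.png

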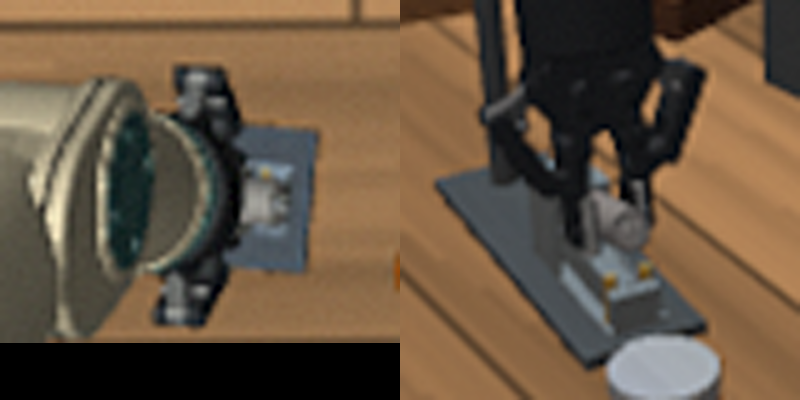

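```bash
python3 - <<'E'
from mv import *
np.set_printoptions(precision=1,suppress=True)
t0=cv2.imread('pics/top0.png')[:,:,::-1].astype(float); im=ctrl.get_image('top'); t1=im['frame'].astype(float)
def gold(f):
    w=np.clip(f[:,:,0]-f[:,:,2]-25,0,None); m=np.zeros_like(w); m[203:222,205:223]=1; w=w*m
    ys,xs=np.nonzero(w>10); return [(x,y,int(w[y,x])) for x,y in zip(xs,ys)]
for p in gold(t0): q=back(im,p[:2],44)-LO; print(p,round(q@A,1),round(q@N,1))
print('now',[(p,round(float((back(im,p[:2],44)-LO)@N),1)) for p in gold(t1)])
# lateral brightness profiles across the bay/plate in lamp frame, initial (z=36) and now (z=88 near nub top)
from scipy.ndimage import map_coordinates
def prof(f,xs,z,L):
    o=[]
    for l in L:
        P=np.array([proj(im,LO+x*A+l*N+z*Z) for x in xs]); o.append(map_coordinates(f.mean(2),[P[:,1],P[:,0]],order=1).mean())
    return np.array(o)
L=np.arange(-30,31,2)
print(L);print('floor0',prof(t0,np.arange(0,24,2),36,L).round());print('wall0',prof(t0,np.arange(-55,-30,2),69,L).round());print('plate L±50',prof(t0,np.arange(40,60,2),10,np.arange(-50,51,4)).round());print('cell',prof(t1,np.arange(40,48,1),85,L).round())
E
```

```text
(np.int64(216), np.int64(210), 66) 37.3 14.3
(np.int64(216), np.int64(211), 65) 37.5 11.3
(np.int64(215), np.int64(217), 43) 36.0 -7.3
(np.int64(216), np.int64(217), 18) 39.1 -7.1
(np.int64(215), np.int64(218), 79) 36.2 -10.4
(np.int64(216), np.int64(218), 32) 39.3 -10.2
now [((np.int64(216), np.int64(210), 47), 14.3)]
[-30 -28 -26 -24 -22 -20 -18 -16 -14 -12 -10  -8  -6  -4  -2   0   2   4
   6   8  10  12  14  16  18  20  22  24  26  28  30]
floor0 [ 82.  83.  82.  81.  81.  86.  99. 121. 134. 138. 136. 135. 135. 135.
 135. 136. 135. 135. 135. 134. 134. 136. 137. 136. 132. 116.  93.  80.
  80.  81.  82.]
wall0 [ 82.  83.  84.  83.  81.  82.  97. 120. 141. 136. 130. 131. 131. 132.
 131. 130. 130. 131. 132. 132. 132. 132. 133. 135. 132. 121.  91.  77.
  81.  83.  83.]
plate L±50 [105. 101.  96.  83.  85.  84.  83.  84.  94. 103. 100.  99. 101.  99.
 101. 100. 101. 106.  86.  80.  81.  82.  81.  98. 110. 106.]
cell [ 84.  85.  85.  85.  83.  90. 101. 117. 117. 113. 112. 123. 134. 142.
 141. 136. 126. 120. 114. 105.  96. 100. 125. 137. 134. 111.  91.  81.
  83.  83.  84.]
```

```bash
python3 - <<'E'
from mv import *
im=ctrl.get_image('top');t1=im['frame'];t0=cv2.imread('pics/top0.png')[:,:,::-1]
rs=[r for r in ctrl.regions_of('top','cell_center') if r['region'][195:230,195:225].sum()>10]
for r in rs:
    m=r['region'];ys,xs=np.nonzero(m);print(round(r['confidence'],2),m.sum(),[(int(x),int(ys[xs==x].min()),int(ys[xs==x].max())) for x in np.unique(xs)])
x0,y0,S=204,200,18
def up(f): return cv2.resize(np.ascontiguousarray(f[y0:y0+30,x0:x0+22][:,:,::-1]),None,fx=S,fy=S,interpolation=cv2.INTER_CUBIC)
a,b=up(t0),up(t1)
t=np.radians(16)
for l in(-13,13): # outline of cell at lat -0.2
    P=[proj(im,LO+(-9.8+s*np.cos(t))*A+(l-.2)*N+(62.6+s*np.sin(t))*Z) for s in(45,64)]
    P=[tuple(((p-[x0,y0]+.5)*S).astype(int).tolist()) for p in P]; cv2.line(b,*P,(0,0,255),1)
for im_ in(a,b):
  for l in(-1.9-11.5+3.8,1.9+11.5,1.9):
    P=[tuple(((proj(im,LO+s*A+l*N+44*Z)-[x0,y0]+.5)*S).astype(int).tolist()) for s in(28,40)]; cv2.line(im_,*P,(0,255,0),1)
cv2.imwrite('pics/z.png',np.hstack([a,b]))
E
```

```text
(no output)
```

View pics/z.png

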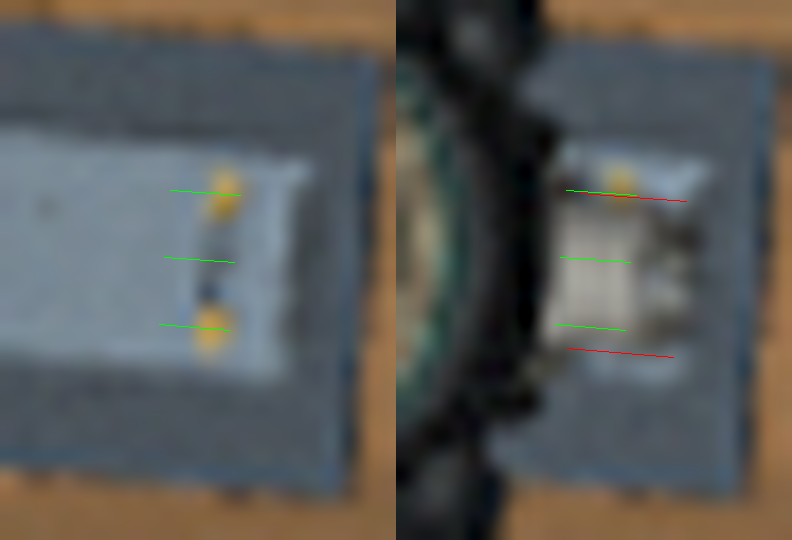

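```bash
sed -i 's/490.9,126.6/492.9,126.4/' mv.py; python3 - <<'E'
from mv import *
where(); print(*tgt(-8,50,16)); print(*tgt(-8,47.5,16)); print(*tgt(-18,47.5,16))
E
```

```text
F lamp [-10.0, -2.4, 62.4] tilt 16.0 force lamp [-0.7, -0.2, -0.8] w 24.3 clk 14.75
[0.24 0.03 1.25] [-0.04  0.03 -0.01] [490.7 100.8  41.9]
[ 0.24 -0.01  1.5 ] [-0.04  0.03 -0.01] [490.7 100.8  39.4]
[ 0.24 -1.    1.36] [-0.04  0.03 -0.01] [491.6 110.8  39.4]
```

Lateral correction is +2.4 mm (the crop shows the cell's mid-line 12 px, or 2 mm, below the prongs' mid-line) and the bay slide offset is about +3 mm. Next: lower the cell.

```bash
python3 -m creep '[{"hand":0.0,"travel":[0.24,0,0.3],"angular":[0,0,0]},{"hand":0.0,"travel":[0.24,0,0.7],"angular":[0,0,0]},{"hand":0.0,"travel":[0.24,0.03,1.1],"angular":[0,0,0]},{"hand":0.0,"travel":[0.24,0.03,1.25],"angular":[0,0,0]},{"hand":0.0,"travel":[0.24,0.03,1.25],"angular":[0,0,0]}]'
python3 - <<'E'
from mv import *
where()
E
python3 -m creep '[{"hand":0.0,"travel":[0,0,0.1],"angular":[0,0,0]},{"hand":0.0,"travel":[0,0,0.15],"angular":[0,0,0]},{"hand":0.0,"travel":[0,0,0.2],"angular":[0,0,0]},{"hand":0.0,"travel":[0,0,0.2],"angular":[0,0,0]}]'
python3 - <<'E'
from mv import *
where()
E
```

```text
clock: 15.25
eef_pos: [490.4, 100.6, 41.5]
tool_rot: [3.002, 0.001, -0.086]
force: [-0.3, -0.1, -0.4]
width: 24.3
F lamp [-7.8, -0.3, 49.6] tilt 16.0 force lamp [0.1, -0.3, -0.4] w 24.3 clk 15.25
clock: 15.65
eef_pos: [490.5, 100.8, 39.6]
tool_rot: [3.003, 0.001, -0.086]
force: [0.4, 0.8, -1.1]
width: 24.2
F lamp [-7.9, -0.2, 47.7] tilt 16.0 force lamp [-0.8, 0.3, -1.1] w 24.2 clk 15.65
```

```bash
python3 -m creep '[{"hand":0.0,"travel":[0,0,0.06],"angular":[0,0,0]},{"hand":0.0,"travel":[0,0,0.1],"angular":[0,0,0]},{"hand":0.0,"travel":[0,0,0.1],"angular":[0,0,0]}]'
python3 -c "
from mv import *
where()"
python3 -m creep '[{"hand":0.0,"travel":[0,0,0.05],"angular":[0,0,0]},{"hand":0.0,"travel":[0,0,0.08],"angular":[0,0,0]},{"hand":0.0,"travel":[0,0,0.08],"angular":[0,0,0]}]'
python3 -c "
from mv import *
where()"
```

```text
clock: 15.95
eef_pos: [490.6, 100.7, 38.7]
tool_rot: [3.003, 0.001, -0.086]
force: [-0.4, 1.5, 2.5]
width: 24.1
F lamp [-7.9, -0.1, 46.9] tilt 15.9 force lamp [-1.4, -0.5, 2.5] w 24.1 clk 15.95
clock: 16.25
eef_pos: [490.6, 100.7, 38.3]
tool_rot: [3.003, 0.001, -0.086]
force: [-1.0, 1.1, 6.6]
width: 24.0
F lamp [-7.8, -0.1, 46.5] tilt 15.9 force lamp [-1.0, -1.1, 6.6] w 24.0 clk 16.25
```

Floor felt at Fz ≈ 47. Next: lift 0.7 mm and slide towards the spring.

```bash
python3 -m creep '[{"hand":0.0,"travel":[0,0.01,-0.07],"angular":[0,0,0]},{"hand":0.0,"travel":[0,-0.2,-0.1],"angular":[0,0,0]},{"hand":0.0,"travel":[0,-0.5,-0.14],"angular":[0,0,0]},{"hand":0.0,"travel":[0,-0.8,-0.18],"angular":[0,0,0]},{"hand":0.0,"travel":[0,-1.0,-0.21],"angular":[0,0,0]},{"hand":0.0,"travel":[0,-1.1,-0.22],"angular":[0,0,0]},{"hand":0.0,"travel":[0,-1.1,-0.22],"angular":[0,0,0]}]'
python3 -c "
from mv import *
where()"
python3 -m creep '[{"hand":0.0,"travel":[0,-0.1,-0.014],"angular":[0,0,0]},{"hand":0.0,"travel":[0,-0.2,-0.028],"angular":[0,0,0]},{"hand":0.0,"travel":[0,-0.3,-0.042],"angular":[0,0,0]},{"hand":0.0,"travel":[0,-0.3,-0.042],"angular":[0,0,0]}]'
python3 -c "
from mv import *
where()"
```

```text
clock: 16.95
eef_pos: [491.6, 111.4, 39.0]
tool_rot: [3.003, 0.001, -0.086]
force: [-0.5, -2.6, 0.8]
width: 24.0
F lamp [-18.6, -0.0, 47.1] tilt 16.0 force lamp [2.7, -0.3, 0.8] w 24.0 clk 16.95
clock: 17.35
eef_pos: [491.8, 113.9, 39.0]
tool_rot: [3.002, 0.001, -0.087]
force: [-0.5, -4.3, 1.2]
width: 23.9
F lamp [-21.1, -0.0, 47.1] tilt 16.0 force lamp [4.3, -0.1, 1.2] w 23.9 clk 17.35
```

```bash
python3 -m creep '[{"hand":0.0,"travel":[0,-0.12,-0.017],"angular":[0,0,0]},{"hand":0.0,"travel":[0,-0.24,-0.034],"angular":[0,0,0]},{"hand":0.0,"travel":[0,-0.36,-0.05],"angular":[0,0,0]},{"hand":0.0,"travel":[0,-0.48,-0.067],"angular":[0,0,0]},{"hand":0.0,"travel":[0,-0.5,-0.07],"angular":[0,0,0]},{"hand":0.0,"travel":[0,-0.5,-0.07],"angular":[0,0,0]}]'
python3 -c "
from mv import *
where()"
python3 -m creep '[{"hand":0.0,"travel":[0,-0.08,-0.01],"angular":[0,0,0]},{"hand":0.0,"travel":[0,-0.15,-0.02],"angular":[0,0,0]},{"hand":0.0,"travel":[0,-0.15,-0.02],"angular":[0,0,0]},{"hand":0.0,"travel":[0,-0.15,-0.02],"angular":[0,0,0]}]'
python3 -c "
from mv import *
where()"
```

```text
clock: 17.95
eef_pos: [492.1, 117.4, 39.0]
tool_rot: [3.0, 0.001, -0.088]
force: [-0.3, -6.7, 0.9]
width: 24.1
F lamp [-24.6, -0.0, 47.1] tilt 16.1 force lamp [6.7, 0.3, 0.9] w 24.1 clk 17.95
clock: 18.35
eef_pos: [492.0, 117.4, 39.1]
tool_rot: [2.999, 0.001, -0.089]
force: [-0.2, -6.4, 0.9]
width: 24.1
F lamp [-24.7, -0.1, 47.1] tilt 16.2 force lamp [6.4, 0.4, 0.9] w 24.1 clk 18.35
```

```bash
python3 -m creep '[{"hand":0.0,"travel":[0,-0.2,-0.03],"angular":[0,0,0]},{"hand":0.0,"travel":[0,-0.35,-0.05],"angular":[0,0,0]},{"hand":0.0,"travel":[0,-0.5,-0.07],"angular":[0,0,0]},{"hand":0.0,"travel":[0,-0.6,-0.08],"angular":[0,0,0]},{"hand":0.0,"travel":[0,-0.6,-0.08],"angular":[0,0,0]},{"hand":0.0,"travel":[0,-0.6,-0.08],"angular":[0,0,0]}]'
python3 look2.py p2
```

```text
clock: 18.95
eef_pos: [492.3, 120.7, 39.2]
tool_rot: [2.995, 0.001, -0.091]
force: [-0.8, -10.5, 1.3]
width: 24.4
F lamp [-28.0, -0.1, 47.1] tilt 16.4 force lamp [10.5, 0.1, 1.3] w 24.4 clk 18.95
('side', 'bay_fork') 2 [31.3 -0.1 51. ]
('side', 'bay_lip') 3 [-27.1  -1.5  64.2]
('side', 'bay_seat') 3 [ 0.5  1.4 44.8]
('side', 'cell_center') 2 [ 4.7  1.7 54.3]
('side', 'cell_flat') 2 [-27.7  -1.   57.2]
('side', 'cell_nub') 3 [34.3  5.1 60.6]
('side', 'spring_rest') 4 [-25.   -1.   49.6]
('top', 'bay_fork') 3 [34.8  1.6 46.5]
('top', 'bay_lip') 3 [-27.7  -2.2  64.2]
('top', 'bay_seat') 3 [-0.2  3.  46.9]
('top', 'cell_center') 3 [ 5.7  1.3 57.3]
('top', 'cell_flat') 2 [-28.7   0.   47.3]
('top', 'cell_nub') 3 [31.3 -0.5 64.3]
('top', 'spring_rest') 3 [-29.4  -2.4  46.2]
```

View pics/p2.png

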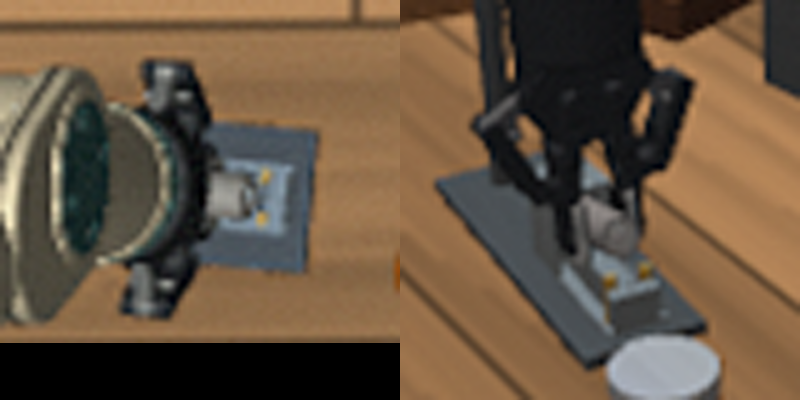

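```bash
python3 - <<'E'
from mv import *
for th,z in((14,47.1),(12,47),(10,47),(8,47),(6,47),(4,47),(2,47),(0,47)): print(th,*tgt(-31,z,th)[:2])
E
```

```text
14 [ 0.01 -0.36  0.09] [ 2.38  0.11 -0.31]
12 [ 0.01 -0.41  0.2 ] [ 4.38  0.1  -0.31]
10 [ 0.01 -0.46  0.31] [ 6.38  0.1  -0.31]
8 [ 0.01 -0.52  0.42] [ 8.38  0.09 -0.31]
6 [ 0.01 -0.58  0.52] [10.38  0.09 -0.31]
4 [ 0.01 -0.65  0.62] [12.38  0.08 -0.32]
2 [ 0.01 -0.72  0.72] [14.38  0.08 -0.32]
0 [ 0.01 -0.79  0.82] [16.38  0.07 -0.32]
```

```bash
python3 -m creep '[{"hand":0.0,"travel":[0,-0.34,0.04],"angular":[1.2,0,-0.3]},{"hand":0.0,"travel":[0,-0.36,0.09],"angular":[2.4,0,-0.3]},{"hand":0.0,"travel":[0,-0.38,0.15],"angular":[3.4,0,-0.3]},{"hand":0.0,"travel":[0,-0.41,0.2],"angular":[4.4,0,-0.3]},{"hand":0.0,"travel":[0,-0.44,0.25],"angular":[5.4,0,-0.3]},{"hand":0.0,"travel":[0,-0.46,0.31],"angular":[6.4,0,-0.3]},{"hand":0.0,"travel":[0,-0.46,0.31],"angular":[6.4,0,-0.3]}]'
python3 -c "
from mv import *
where()
for th in (8,6,4,2,0): print(th,*tgt(-31,47,th)[:2])"
```

```text
clock: 22.15
eef_pos: [492.3, 121.4, 35.6]
tool_rot: [3.105, 0.002, -0.09]
force: [-1.5, -9.7, 3.1]
width: 24.2
F lamp [-27.6, -0.1, 47.1] tilt 10.1 force lamp [9.8, -0.6, 3.1] w 24.2 clk 22.15
8 [ 0.01 -0.39  0.12] [ 2.11  0.12 -0.23]
6 [ 0.01 -0.44  0.23] [ 4.11  0.11 -0.23]
4 [ 0.01 -0.49  0.33] [ 6.11  0.11 -0.23]
2 [ 0.01 -0.55  0.44] [ 8.11  0.1  -0.24]
0 [ 0.01 -0.61  0.54] [10.11  0.1  -0.24]
```

```bash
python3 -m creep '[{"hand":0.0,"travel":[0,-0.42,0.06],"angular":[1,0,-0.2]},{"hand":0.0,"travel":[0,-0.44,0.12],"angular":[2.1,0,-0.2]},{"hand":0.0,"travel":[0,-0.46,0.18],"angular":[3.1,0,-0.2]},{"hand":0.0,"travel":[0,-0.49,0.23],"angular":[4.1,0,-0.2]},{"hand":0.0,"travel":[0,-0.49,0.23],"angular":[4.1,0,-0.2]}]'
python3 -c "
from mv import *
where()
for th in (6,4,2,0): print(th,*tgt(-31.3,47,th)[:2])"
```

```text
clock: 22.65
eef_pos: [492.5, 122.8, 33.2]
tool_rot: [-3.109, 0.002, -0.09]
force: [-2.2, -10.2, 3.5]
width: 24.3
F lamp [-28.1, -0.0, 47.0] tilt 6.1 force lamp [10.3, -1.3, 3.5] w 24.3 clk 22.65
6 [ 0.01 -0.32  0.02] [ 0.15  0.11 -0.27]
4 [ 0.01 -0.37  0.13] [ 2.15  0.11 -0.27]
2 [ 0.01 -0.42  0.24] [ 4.15  0.1  -0.27]
0 [ 0.01 -0.47  0.35] [ 6.15  0.1  -0.27]
```

```bash
python3 -m creep '[{"hand":0.0,"travel":[0,-0.34,0.07],"angular":[1.1,0,-0.2]},{"hand":0.0,"travel":[0,-0.37,0.13],"angular":[2.1,0,-0.2]},{"hand":0.0,"travel":[0,-0.39,0.18],"angular":[3.1,0,-0.2]},{"hand":0.0,"travel":[0,-0.42,0.24],"angular":[4.1,0,-0.2]},{"hand":0.0,"travel":[0,-0.44,0.29],"angular":[5.1,0,-0.2]},{"hand":0.0,"travel":[0,-0.44,0.29],"angular":[5.1,0,-0.2]}]'
python3 look2.py p3
python3 -c "
from mv import *
where()
print(tgt(-31.3,47,0)[:2])"
```

```text
clock: 23.25
eef_pos: [492.7, 123.9, 30.6]
tool_rot: [-3.022, 0.002, -0.091]
force: [-2.2, -10.5, 5.2]
width: 24.0
F lamp [-28.0, 0.1, 47.1] tilt 1.2 force lamp [10.7, -1.3, 5.2] w 24.0 clk 23.25
('side', 'bay_fork') 3 [31.9 -0.9 49.3]
('side', 'bay_lip') 4 [-26.7   0.6  62.5]
('side', 'bay_seat') 3 [-0.3  0.4 44.9]
('side', 'cell_center') 2 [-13.7   2.4  47.2]
('side', 'cell_flat') 3 [ 0.9 -0.7 45.3]
('side', 'cell_nub') 3 [36.9  2.5 44.1]
('side', 'spring_rest') 3 [-23.2  -0.6  47.5]
('top', 'bay_lip') 3 [-26.4  -3.4  66.2]
('top', 'bay_seat') 1 [-27.   -1.1  64. ]
('top', 'cell_flat') 1 [-24.   -2.9  62.1]
('top', 'spring_rest') 3 [-30.4  -4.3  46.1]
F lamp [-28.4, 0.1, 47.1] tilt 1.2 force lamp [10.2, -2.1, 5.9] w 24.2 clk 25.75
(array([-0.01, -0.32,  0.11]), array([ 1.21,  0.05, -0.24]))
```

View pics/p3.png

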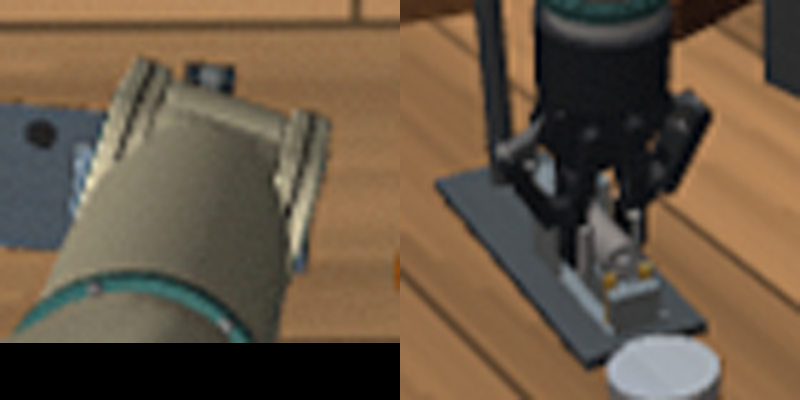

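The barrel end is inside the prongs (side crop: nub face at 615,270 behind prongs at 612 and 645,270). Next: level the cell, press it down a little, and let the spring push it against the prongs.

```bash
python3 -c "
from mv import *
for a in((-29,46.3,0),(-27,45.8,-.5),(-25,45.8,-.5)): print(tgt(*a)[:2])"
```

```text
(array([-0.01, -0.08,  0.15]), array([ 1.21,  0.05, -0.24]))
(array([-0.01,  0.11,  0.2 ]), array([ 1.71,  0.05, -0.24]))
(array([-0.01,  0.31,  0.18]), array([ 1.71,  0.05, -0.24]))
```

```bash
python3 -m creep '[{"hand":0.0,"travel":[0,-0.2,0.1],"angular":[0.8,0,-0.1]},{"hand":0.0,"travel":[0,-0.08,0.15],"angular":[1.2,0,-0.2]},{"hand":0.0,"travel":[0,0.02,0.18],"angular":[1.7,0,-0.2]},{"hand":0.0,"travel":[0,0.11,0.2],"angular":[1.7,0,-0.2]},{"hand":0.0,"travel":[0,0.2,0.2],"angular":[1.7,0,-0.2]},{"hand":0.0,"travel":[0,0.2,0.2],"angular":[1.7,0,-0.2]}]'
python3 -c "
from mv import *
where()
for a in((-25,45.8,-.5),(-24,45.8,-.5)): print(tgt(*a)[:2])"
```

```text
clock: 26.35
eef_pos: [493.0, 124.5, 30.4]
tool_rot: [-2.99, -0.0, -0.085]
force: [-3.5, -1.7, 19.1]
width: 24.3
F lamp [-28.0, 0.3, 47.8] tilt -0.7 force lamp [2.0, -3.3, 19.1] w 24.3 clk 26.35
(array([-0.03,  0.33,  0.15]), array([-0.18, -0.01,  0.03]))
(array([-0.03,  0.43,  0.13]), array([-0.18, -0.01,  0.03]))
```

```bash
python3 -m creep '[{"hand":0.0,"travel":[0,0,0.05],"angular":[0,0,0]},{"hand":0.0,"travel":[0,0,0.05],"angular":[0,0,0]}]'
python3 -c "
from mv import *
where()"
python3 -m creep '[{"hand":0.6,"travel":[0,0,0],"angular":[0,0,0]},{"hand":0.6,"travel":[0,0,0],"angular":[0,0,0]},{"hand":0.6,"travel":[0,0,0],"angular":[0,0,0]},{"hand":0.6,"travel":[0,0,0],"angular":[0,0,0]}]'
python3 -c "
from mv import *
where()"
```

```text
clock: 26.55
eef_pos: [493.1, 124.2, 30.5]
tool_rot: [-2.99, -0.001, -0.086]
force: [-1.9, -6.4, 8.4]
width: 24.0
F lamp [-27.7, 0.3, 48.0] tilt -0.7 force lamp [6.5, -1.3, 8.4] w 24.0 clk 26.55
clock: 26.95
eef_pos: [493.2, 124.9, 30.5]
tool_rot: [-2.989, -0.001, -0.085]
force: [-0.3, 0.3, -0.6]
width: 51.4
F lamp [-28.4, 0.4, 48.0] tilt -0.7 force lamp [-0.3, -0.3, -0.6] w 51.4 clk 26.95
```

```bash
python3 -m creep '[{"hand":0.6,"travel":[0,0,-2],"angular":[0,0,0]},{"hand":0.6,"travel":[0,0,-6],"angular":[0,0,0]},{"hand":0.6,"travel":[0,0,-11],"angular":[0,0,0]},{"hand":0.6,"travel":[0,4,-16],"angular":[0,0,0]},{"hand":0.6,"travel":[0,9,-18],"angular":[0,0,0]},{"hand":0.6,"travel":[0,14,-18],"angular":[0,0,0]},{"hand":0.6,"travel":[0,18,-18],"angular":[0,0,0]},{"hand":0.6,"travel":[0,18,-18],"angular":[0,0,0]},{"hand":0.6,"travel":[0,18,-18],"angular":[0,0,0]}]'
python3 look2.py p4
```

```text
clock: 27.85
eef_pos: [475.3, -81.1, 181.0]
tool_rot: [-2.99, -0.0, -0.089]
force: [0.4, -0.2, -0.7]
width: 51.1
F lamp [178.4, 0.2, 198.4] tilt -0.7 force lamp [0.1, 0.5, -0.7] w 51.1 clk 27.85
('side', 'bay_fork') 3 [30.5 -0.2 49.7]
('side', 'bay_lip') 3 [-26.6  -1.8  63. ]
('side', 'bay_seat') 3 [ 0.3  2.  43.1]
('side', 'cell_center') 2 [ 5.2  1.2 47.4]
('side', 'cell_flat') 3 [-27.1  -1.7  46.4]
('side', 'cell_nub') 3 [36.9  6.2 44.6]
('side', 'spring_rest') 2 [-24.7  -1.7  46.6]
('top', 'bay_fork') 4 [34.6  0.7 49.4]
('top', 'bay_lip') 3 [-25.9  -2.5  64.8]
('top', 'bay_seat') 3 [ 1.1  1.8 47.4]
('top', 'cell_center') 3 [ 6.2  2.3 47.6]
('top', 'cell_flat') 3 [-30.1   0.8  45.2]
('top', 'cell_nub') 4 [38.3 -0.4 44.8]
('top', 'spring_rest') 2 [-27.4  -2.7  45.4]
```

View pics/p4.png

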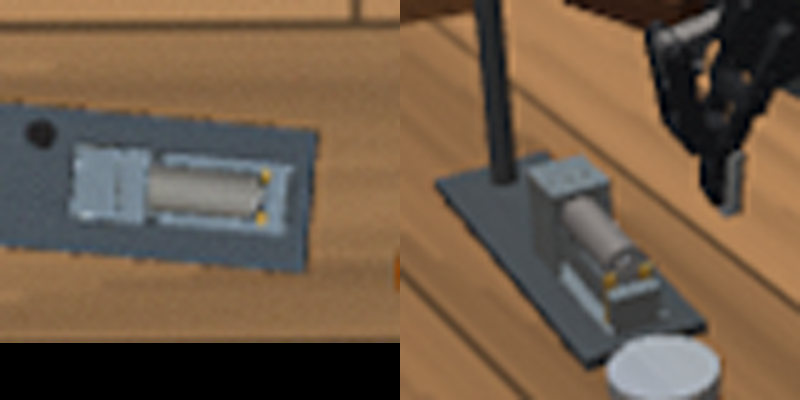

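It looks seated: the barrel lies level behind both prongs. I'll check its height by touching the top near the nub end with shut fingers, where z = 60 mm is expected.

```bash
python3 -c "
from mv import *
for x,z in((22,90),(22,62)): print(rel(LO+x*A+z*Z,toolrot(LAMP,0,1),0))"
```

```text
(array([ -0.04, -16.87,  11.81]), array([-8.72, -0.04,  0.04]), array([491. , 104.5,  90. ]))
(array([ -0.04, -16.45,  14.58]), array([-8.72, -0.04,  0.04]), array([491. , 104.5,  62. ]))
```

```bash
python3 -m creep '[{"hand":0.0,"travel":[0,-5,0],"angular":[-4,0,0]},{"hand":0.0,"travel":[0,-9,2],"angular":[-8.7,0,0]},{"hand":0.0,"travel":[0,-13,5],"angular":[-8.7,0,0]},{"hand":0.0,"travel":[0,-16.9,9],"angular":[-8.7,0,0]},{"hand":0.0,"travel":[0,-16.9,11.8],"angular":[-8.7,0,0]},{"hand":0.0,"travel":[0,-16.9,11.8],"angular":[-8.7,0,0]},{"hand":0.0,"travel":[0,-16.6,13.6],"angular":[-8.7,0,0]},{"hand":0.0,"travel":[0,-16.5,14.3],"angular":[-8.7,0,0]},{"hand":0.0,"travel":[0,-16.5,14.3],"angular":[-8.7,0,0]},{"hand":0.0,"travel":[0,-16.5,14.3],"angular":[-8.7,0,0]}]'
python3 -m creep '[{"hand":0.0,"travel":[0,0,0.1],"angular":[0,0,0]},{"hand":0.0,"travel":[0,0,0.2],"angular":[0,0,0]},{"hand":0.0,"travel":[0,0,0.3],"angular":[0,0,0]},{"hand":0.0,"travel":[0,0,0.3],"angular":[0,0,0]}]'
python3 -c "
from mv import *
s=ctrl.read_state();print(s['eef_pos'],s['force'])"
```

```text
clock: 31.35
eef_pos: [492.1, 103.6, 65.9]
tool_rot: [-3.141, -0.002, -0.087]
force: [-0.4, -0.2, -0.1]
width: -0.1
clock: 31.75
eef_pos: [492.0, 103.6, 63.0]
tool_rot: [-3.141, -0.002, -0.087]
force: [0.1, 0.0, -0.5]
width: -0.1
[492.04132608 103.56899823  62.99233178] [ 0.06958476  0.0149163  -0.49964123]
```

```bash
python3 -m creep '[{"hand":0.0,"travel":[0,0,0.1],"angular":[0,0,0]},{"hand":0.0,"travel":[0,0,0.2],"angular":[0,0,0]},{"hand":0.0,"travel":[0,0,0.25],"angular":[0,0,0]},{"hand":0.0,"travel":[0,0,0.25],"angular":[0,0,0]}]'
python3 -m creep '[{"hand":0.0,"travel":[0,0,0.05],"angular":[0,0,0]},{"hand":0.0,"travel":[0,0,0.1],"angular":[0,0,0]},{"hand":0.0,"travel":[0,0,0.1],"angular":[0,0,0]}]'
```

```text
clock: 32.15
eef_pos: [492.0, 103.6, 60.3]
tool_rot: [-3.141, -0.002, -0.087]
force: [0.2, -0.1, -0.5]
width: -0.4
clock: 32.45
eef_pos: [492.1, 103.6, 59.9]
tool_rot: [-3.141, -0.002, -0.087]
force: [-1.6, -0.1, 6.0]
width: -0.1
```

Contact came at z ≈ 60 mm with 6 N, so the nub end lies on the floor. Next: back off, do a last check and hand in.

```bash
python3 -m creep '[{"hand":0.0,"travel":[0,0,-3],"angular":[0,0,0]},{"hand":0.0,"travel":[0,0,-8],"angular":[0,0,0]},{"hand":0.0,"travel":[0,0,-13],"angular":[0,0,0]},{"hand":0.0,"travel":[0,6,-16],"angular":[0,0,0]},{"hand":0.0,"travel":[0,11,-17],"angular":[0,0,0]},{"hand":0.0,"travel":[0,18,-17],"angular":[0,0,0]},{"hand":0.0,"travel":[0,18,-17],"angular":[0,0,0]},{"hand":0.0,"travel":[0,18,-17],"angular":[0,0,0]},{"hand":0.0,"travel":[0,18,-17],"angular":[0,0,0]}]'
python3 look2.py p5
python3 - <<'E'
from h import *
im=ctrl.get_image('side')
for t in('slim_cell_center','polish_jar','awl','tack_cup','brush','shoe_last'): print(t,[np.round(q['at']) for q in ctrl.spot_point('side',t)[:1]])
im=ctrl.get_image('top')
for t in('hammer','slim_cell_center'): print(t,[np.round(q['at']) for q in ctrl.spot_point('top',t)[:1]])
E
```

```text
clock: 33.35
eef_pos: [475.8, -76.5, 229.8]
tool_rot: [-3.14, -0.002, -0.089]
force: [0.0, 0.3, -0.3]
width: 0.2
F lamp [171.5, 0.3, 242.6] tilt 7.9 force lamp [-0.3, 0.0, -0.3] w 0.2 clk 33.35
('side', 'bay_fork') 3 [30.4 -1.5 51.3]
('side', 'bay_lip') 3 [-27.2   0.6  66.4]
('side', 'bay_seat') 3 [ 0.7  0.3 45.3]
('side', 'cell_center') 3 [ 5.7  3.  45.3]
('side', 'cell_flat') 3 [-27.4  -1.1  47.2]
('side', 'cell_nub') 3 [36.9  2.7 43.5]
('side', 'spring_rest') 3 [-23.7  -1.   49.5]
('top', 'bay_fork') 4 [34.9  1.3 48. ]
('top', 'bay_lip') 3 [-25.9  -1.6  64.9]
('top', 'bay_seat') 3 [-0.5  1.6 47.1]
('top', 'cell_center') 3 [ 6.   0.3 49.4]
('top', 'cell_flat') 4 [-28.    1.7  44.7]
('top', 'cell_nub') 3 [36.  -0.2 45.7]
('top', 'spring_rest') 3 [-29.7  -4.   46.7]
slim_cell_center [array([ 588., -258.,   39.])]
polish_jar [array([447., -16.,  -4.])]
awl [array([744.,  91.,  -2.])]
tack_cup [array([ 377., -379.,    4.])]
brush [array([367., 333.,  -0.])]
shoe_last [array([ 720., -333.,    0.])]
hammer [array([788., -78.,   0.])]
slim_cell_center [array([ 590., -255.,   42.])]
```

View pics/p5.png

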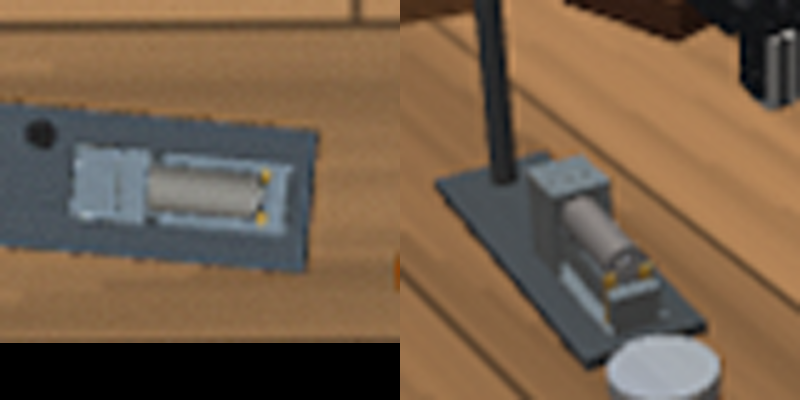

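The cell lies level in the bay, under the lip and behind both prongs (side crop: prongs at 612,278 and 645,270), and everything else is where it was.

```bash
python3 -c "
from cell import ctrl; print(ctrl.finish_job())"
```

```text
the job is handed in; nothing more can be done
None
```

The thick cell is loaded in the lamp's bay and the job is handed in at about 34 s. `finish_job` gave no verdict.

**What I did:** I took the thick cell from the charger and tilted it 16°. I felt the bay floor, then pressed the flat end under the lip until the spring pushed back with about 10.5 N. I then lowered the nub end inside the prongs in steps, pressed it down, let go and backed off.

**Last checks:**
- **Height:** touching the cell's top near the nub end with shut fingers gave contact at z ≈ 60 mm with 6 N, which is the height of a cell lying on the floor.
- **Position:** the pictures show the cell level behind both prongs. Its middle is about +5 to 6 mm along the bay from bay_seat and within about 2 mm sideways; the bay's slide is clamped about that far off.
- **Other things:** the slim cell and all six bystanders read within about 5 mm of their starts, which is about as well as the networks can tell.

**What disagreed or ran close:**
- **Network scatter:** single network readings were a few mm off, with nub height reading 43.5 to 45.7 mm and sideways up to 3 mm. I trusted the touch and the pixel comparison over them.
- **Slide offset:** it came out as +3 mm from the picture and 4 to 6 mm by feel.
- **Peak force:** the wrist briefly showed 19 N downwards while seating. With the spring and prongs added, I estimate about 31 N on the lamp, under the 40 N limit but not measured directly.

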